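Let a visitor in with the hallway intercom

ROBOT

A 6-joint arm with a two-finger parallel gripper is mounted at the origin on the work surface. World frame = base frame: x ahead of the robot, y to its left, z up, the work surface at z = 0. Lengths are in mm, angles in rad, forces in N, time in s.
With the tool pointing down it reaches from about 275 to 1000 mm from the base axis. Payload 8.4 kg.
Tool frame: the origin (TCP) lies midway between the tips of the shut fingers; the grasp point (between the pads) lies 19 mm behind it; z points along the fingers, y is the line along which they close (so a half turn about z gives the same grasp; the last joint's range is limited). The gripper opens to 85 mm and grips with 20 to 120 N. Pads are 22 mm wide; open, the fingers measure 114 mm over their backs; the gripper's body (76 mm by 85 mm) begins 54 mm behind the grasp point. The pads swing forward as they close: fully open they stand 13 mm farther back than shut.
Start: joints at [-1.215, 0.353, 1.633, -0, 1.155, -0.002], TCP at [218.883, -585.421, 231.281] pointing down, gripper open.
Joint ranges: [-2.63, 2.63], [-0.92, 2.1], [0.06, 2.66], [-1.3, 4.44], [0, 2.69], [-3.02, 3.02]. Speed limits (rad/s): [2.22, 2.22, 2.79, 3.14, 3.14, 3.14].

INTERFACE

Orientations are given as [roll, pitch, yaw] about the fixed x, y, z axes, in that order (R = Rz(yaw) Ry(pitch) Rx(roll)).
In Python, from rig import r gives the robot as it stands.
- The arm moves only by the tool servo_tool, never from a script. Its argument "deltas" is a list of rows, each an object of numbers: "x", "y", "z": the shift along the world's x, y, z in mm; "rx", "ry", "rz": the turn, a rotation vector about the world's x, y, z in rad; "gripper": the gripper's target within -1 to 1 (fully open at 1, half-way at 0, shut at -1). A call has 1 to 10 rows; each row is the pose to reach, as a shift and turn from the pose commanded when the call began; what a row does not reach only later rows make up. A row lasts 1/10 s, in which the tool goes at most 50 mm and 8.59 degrees, less where a joint would pass 70% of its speed; a pose out of reach is approached as far as the arm can. A call with a gripper value outside its range is refused whole. The fingers move at their own pace and stop on an object; "newtons" is the grip in N (left out, the last holds). Time passes only in rows, so rows that repeat a pose let the fingers close. It gives the time, the measured TCP pose, the force, the opening and the grip force at its end, in the units of the state.
- r.sense(): the state, without advancing time (a new reading comes with each control period).
- r.grab_frame(name): name is "scene" or "top" or "wrist"; returns the picture (400x640x3 uint8, blue, green, red); there is no depth.
- r.camera_params(name): a dict with "mtx" (3x3 intrinsics, pixels), "eye" and "orientation" of the camera in the world. Camera axes: x right, y down, z forward; pixel columns grow to the right and rows downward; lengths in mm; the calibration is good to about 2 mm. A picture is of the moment at which its call begins: read the wrist's pose just before it. camera_params takes no time and is no camera call; for the wrist camera it gives the pose at the moment of the call.
- r.sign_off(): hands the job in; it is judged then, once.
Trained networks look in the newest picture that a camera, given by its name, has taken for a name from the list of things; names that differ only in an ending like _2 or _b are one class to them, and where a whole thing is asked for, a point or a joint stands for the part that bears it (a point fixed in the world has none). Each returns a list of dicts, best first, with "conf" (0 to 1); they miss things now and then, are a little off and sometimes report something else, mostly with a low value. They report only what shows in the picture. A call takes as long as a camera call.
- r.recognise(name, camera): "box" ([left, top, width, height] in pixels, round what is visible of it).
The state is a dict: "clock": time; "qpos": joint angles; "qvel": joint speeds; "joint_efforts": joint torques, N m; "eef_pos": TCP position; "tcp_rot": TCP orientation; "contact_force": force on the tool from outside, world axes, zero at the start; "wrist_torque": the same for the moment, N m; "opening": opening from 0.0 (shut) to 1.0 (fully open); "grasp_force": force on a finger pad.
Only numpy, scipy, OpenCV 4.12 (cv2) and the standard library are available. Lean on these libraries where they do the work, as an engineer would, in place of code of your own. Each camera call takes 0.05 s, during which the arm holds its last target. There are 200 camera calls.

TASK

Let the visitor in with the desk intercom on the console: press the round key fully down and let it spring back up, then do the same with the square key, leaving the oblong key alone and working one control at a time. Then press the thumb bar of the spring-return release dial down past its first two clicks to the third of its four, and finish the program while still holding it there against its spring. Do not disturb the evil-eye charm, the shoe brush or the jar.

Things in the scene. Friction and masses are not known exactly. Their poses are not given: they have to be found in the camera images.
- intercom: white desk intercom housing, fixed, 170 mm (x) by 300 mm (y) by 50 mm high; origin: centre of its underside; x points away from its front (the robot's side), y to its left, z up. Three keys in a row on its top at x = -0.035, y = 0, 0.055, 0.110, in an order that changes between runs; the release dial is at its right.
- dial_axis (a point): middle of the release dial's axis, at x = -0.050, y = -0.095, z = 0.090 in the housing's frame; the axis lies along the housing's y. The dial is a 50 mm drum between two cheeks, whose tops are 116 mm above the table.
- round_key (a joint): travel of the round key: 0 up, 0.006 m fully down; its spring resists with 2 N at the start and 5 N fully down and returns it when let go. Counts as pressed beyond 4.5 mm.
- round_top (a point): centre of the top face of the round key, a disc 28 mm in diameter; 67 mm above the table when up. The key goes straight down. White plastic like the other keys, on a black 50 x 46 mm plate, 3 mm thick.
- square_key (a joint): travel of the square key: 0 up, 0.006 m fully down; its spring resists with 2 N at the start and 5 N fully down and returns it when let go. Counts as pressed beyond 4.5 mm.
- square_top (a point): centre of the top face of the square key, 27 x 27 mm; 67 mm above the table when up. The key goes straight down. White plastic like the other keys, on a black 50 x 46 mm plate, 3 mm thick.
- oblong_key (a joint): travel of the oblong key: 0 up, 0.006 m fully down; its spring resists with 2 N at the start and 5 N fully down and returns it when let go. Counts as pressed beyond 4.5 mm.
- oblong_top (a point): centre of the top face of the oblong key, 42 mm (along the housing's x) by 14 mm; not to be pressed; 67 mm above the table when up. The key goes straight down. White plastic like the other keys, on a black 50 x 46 mm plate, 3 mm thick.
- dial (a joint): angle of the release dial (rad): 0 at rest, bar raised; grows as the bar is pressed down; stop at 1.40. Clicks (detents) at 0.35, 0.70, 1.05 (the third, wanted; 0.92 to 1.16 counts) and 1.40 (the fourth, at the stop). A spring always brings it back to 0 when let go; pressing the bar takes 3 to 10 N, about 6 N at the third click.
- dial_bar (a point): centre of the dial's grey thumb bar, 14 mm thick, 46 mm long along the housing's y, in front of the housing. At joint value q it is at x = -0.050 - 0.070 cos(0.65 - q), z = 0.090 + 0.070 sin(0.65 - q) in the housing's frame: 132 mm above the table at rest, 111, 87, 63 and 42 mm at clicks 1 to 4. Shut fingertips can press it from above.
- charm: glass evil-eye charm, a disc 68 mm across, 14 mm high, lying loose on the table; origin at the centre of its underside. Leave alone.
- shoe_brush: stainless shoe brush, 180 mm long, 45 mm wide, 36 mm high, lying bristles down along its x; origin under it near its middle. Leave alone.
- jar: lidded glass jar, 72 mm across, 110 mm high, standing; origin at the centre of its underside. Leave alone.

How it is judged (in metres and radians):
On the way, in this order (a step that is already met when the one before it is completed fails the run):
1. round key pressed down alone (value of joint round_key above 0.0045 m and value of joint each of square_key, oblong_key below 0.002 m and value of joint dial below 0.15 rad), for 0.1 s.
2. round key let up, then square key pressed down alone (value of joint square_key above 0.0045 m and value of joint each of round_key, oblong_key below 0.002 m and value of joint dial below 0.15 rad), for 0.1 s.
3. keys let up, dial pressed to its third click and held (value of joint dial between 0.92 and 1.16 rad and value of joint each of round_key, square_key, oblong_key below 0.002 m and contact force between the fingers and intercom above 1 N), for 0.5 s.
At the end, for the whole second after the job is handed in: The fingers still press on the intercom's dial with more than 1 N and hold it steady at its third click (0.92 to 1.16 rad), and all three keys are up (less than 2 mm down) (all of step 3 and velocity of joint dial between -0.1 and 0.1 rad/s); the arm keeps its last pose, push and grip.
It fails at once if the oblong key was pressed (value of joint oblong_key above 0.003 m).
It fails at once if two controls worked at once (value of joint each of round_key, square_key above 0.003 m or (value of joint dial above 0.25 rad and value of joint any of round_key, square_key above 0.003 m)).
It fails at once if charm disturbed (distance of charm from where it was at the start of the episode above 0.02 m).
It fails at once if shoe brush disturbed (distance of shoe_brush from where it was at the start of the episode above 0.02 m).
It fails at once if jar disturbed (distance of jar from where it was at the start of the episode above 0.02 m).
It also fails if it takes over 48 s, if anything falls off the work surface, if the arm or the gripper's body presses on something with over 40 N, if the wrist force passes 120 N, or if a joint passes its speed limit or range.

## Working session

There is one attempt and no reset: what is moved stays moved. The work goes in short steps, Python scripts to look and compute and a tool call to move; the robot and the scene stay as the last step left them, time stands still between calls to the robot, and variables do not carry over. Pictures are saved under pics/ and viewed, at most 10 in all, crops included, and the job is handed in when it is done.

Besides the shell and the picture viewer there is one more tool, called by a JSON object that holds its "method" and its "body". servo_tool: Moves the arm, as the interface text tells. Its arguments: {"type":"object","properties":{"deltas":{"type":"array","items":{"type":"object","properties":{"x":{"type":"number"},"y":{"type":"number"},"z":{"type":"number"},"rx":{"type":"number"},"ry":{"type":"number"},"rz":{"type":"number"},"gripper":{"type":"number"}}}},"newtons":{"type":"number"}},"required":["deltas"]}

```bash
mkdir -p pics
cat > h.py <<'E'
import numpy as np, cv2
from rig import r
def ray(P,u,v):
    K=np.array(P["mtx"]);o=np.array(P["orientation"],float)
    if o.shape!=(3,3):
        from scipy.spatial.transform import Rotation as R
        o=R.from_euler('xyz',o).as_matrix()
    return np.array(P["eye"],float),o@np.linalg.solve(K,[u,v,1.])
def onz(P,u,v,z):
    e,d=ray(P,u,v);return e+d*(z-e[2])/d[2]
E
python3 - <<'E'
from h import *
s=r.sense();print(s)
for c in("top","scene"):
    im=r.grab_frame(c);cv2.imwrite(f"pics/{c}0.png",im)
    P=r.camera_params(c);print(c,P)
    for n,z in(("intercom",50),("round_key",67),("square_key",67),("oblong_key",67),("dial_bar",132),("charm",14),("shoe_brush",36),("jar",110)):
        for d in r.recognise(n,c)[:2]:
            x,y,w,h=d["box"];print(n,[round(a) for a in d["box"]],round(d["conf"],2),onz(P,x+w/2,y+h/2,z).round())
E
```

```text
{'clock': 0.0, 'qpos': array([-1.21541765e+00,  3.53656961e-01,  1.63414512e+00, -9.07524346e-06,
        1.15520029e+00, -2.38340161e-03]), 'qvel': array([ 6.06535388e-04, -7.53341139e-04, -6.83167504e-04,  8.96500995e-04,
       -1.17795305e-05,  4.05384108e-04]), 'joint_efforts': array([ 3.71615170e-03, -6.05249405e+01, -3.42069340e+01,  4.13323323e-04,
        9.42733604e-03, -5.78071990e-07]), 'eef_pos': array([ 218.70065884, -584.97094057,  230.5514799 ]), 'tcp_rot': array([-3.14018292e+00,  4.93761509e-06,  3.57765749e-01]), 'contact_force': array([-0.63223389, -0.70044868, -0.25849042]), 'wrist_torque': array([-0.01173498, -0.04656361,  0.0507444 ]), 'grasp_force': 0.0, 'opening': 0.9993099784682885}
top {'mtx': array([[393.23486499,   0.        , 322.00905688],
       [  0.        , 393.23486499, 202.96879253],
       [  0.        ,   0.        ,   1.        ]]), 'eye': array([ 450.15016705,   36.47846185, 1025.65433337]), 'orientation': array([-3.03806038, -0.02492454, -1.55290658])}
intercom [254, 137, 130, 90] 0.81 [604.  23.  50.]
oblong_key [291, 180, 9, 17] 0.48 [586. 
[... 361 characters left out ...]
06, 199.37978161],
       [  0.        ,   0.        ,   1.        ]]), 'eye': array([1187.7303802 , -422.95770505, 1287.12699703]), 'orientation': array([-2.55013337, -0.00964516,  0.96541089])}
intercom [268, 188, 111, 91] 0.71 [628.  12.  50.]
round_key [349, 201, 5, 7] 0.4 [602. 139.  67.]
square_key [313, 212, 9, 12] 0.65 [584.  23.  67.]
square_key [270, 192, 111, 86] 0.15 [643.   8.  67.]
oblong_key [270, 192, 113, 86] 0.16 [646.  10.  67.]
dial_bar [272, 193, 26, 38] 0.91 [544. -67. 132.]
dial_bar [380, 133, 16, 15] 0.28 [503. 357. 132.]
charm [379, 132, 18, 14] 0.56 [427. 440.  14.]
shoe_brush [159, 231, 40, 43] 0.97 [ 433. -375.   36.]
jar [205, 260, 28, 34] 0.7 [ 609. -321.  110.]
```

Run:
```python
import cv2
a=cv2.imread("pics/top0.png")[110:260,230:430];cv2.imwrite("pics/a.png",cv2.resize(a,None,fx=4,fy=4,interpolation=2))
```

```text
(no output)
```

View pics/a.png

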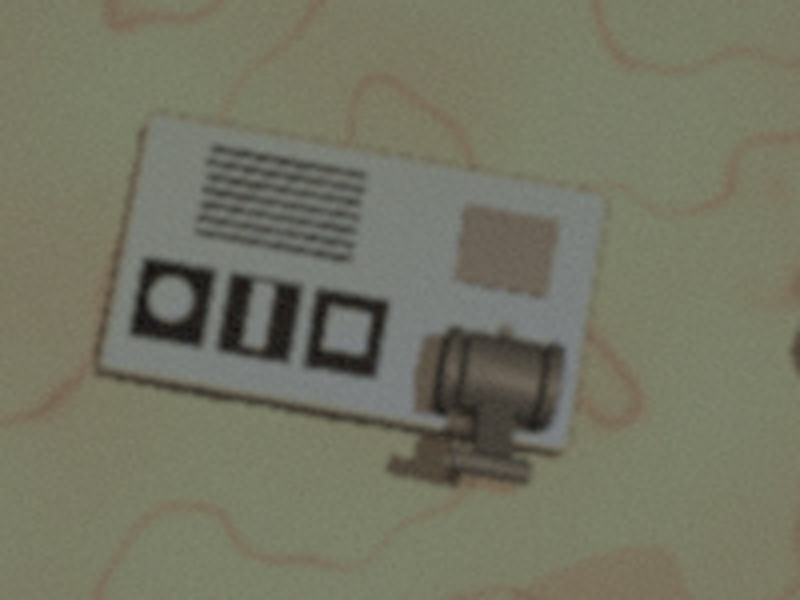

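The top view shows the housing turned slightly. The keys from left to right are round at crop (171,298), oblong at (259,317) and square at (350,331), with the thumb bar at (492,468). Next I'll fit the housing's pose to these points.

```bash
cat > fit.py <<'E'
from h import *
from scipy.optimize import least_squares
def model(p,b):
    c,s=np.cos(p[2]),np.sin(p[2]);return np.array([p[0]+c*b[0]-s*b[1],p[1]+s*b[0]+c*b[1]])
def bar(q):return (-50-70*np.cos(.65-q),-95)
E
python3 - <<'E'
from fit import *
P=r.camera_params("top")
L=[((171,298),67,(-35,110)),((259,317),67,(-35,55)),((350,331),67,(-35,0)),((492,466),135,bar(0)),((150,118),50,(85,150)),((605,190),50,(85,-150)),((567,450),50,(-85,-150)),((100,368),50,(-85,150))]
W=[onz(P,230+(u+.5)/4-.5,110+(v+.5)/4-.5,z)[:2] for (u,v),z,_ in L]
f=lambda p:np.concatenate([model(p,b)-w for w,(_,_,b) in zip(W,L)])
p=least_squares(f,[600,20,-.1]).x
print(p,f(p).reshape(-1,2).round(1).tolist())
for n,b in(("round",(-35,110)),("oblong",(-35,55)),("square",(-35,0)),("bar0",bar(0)),("bar3",bar(1.05))):print(n,model(p,b).round(1))
E
```

```text
[ 6.10687909e+02  2.32706525e+01 -1.48426127e-01] [[-1.9, 0.1], [0.6, -0.0], [-0.1, 1.6], [0.4, -0.6], [5.5, 3.4], [0.7, -4.4], [-2.1, -2.7], [-3.1, 2.7]]
round [592.3 137.2]
oblong [584.2  82.8]
square [576.1  28.4]
bar0 [492.1 -55. ]
bar3 [483.4 -53.8]
```

{"method": "servo_tool", "body": {"deltas": [{"x":25,"y":42,"z":0,"rz":-0.1,"gripper":-1},{"x":365,"y":660,"z":-30,"rz":-0.506,"gripper":-1},{"x":365,"y":660,"z":-30,"rz":-0.506,"gripper":-1},{"x":365,"y":660,"z":-30,"rz":-0.506,"gripper":-1},{"x":365,"y":660,"z":-30,"rz":-0.506,"gripper":-1},{"x":365,"y":660,"z":-30,"rz":-0.506,"gripper":-1},{"x":365,"y":660,"z":-30,"rz":-0.506,"gripper":-1},{"x":365,"y":660,"z":-30,"rz":-0.506,"gripper":-1},{"x":365,"y":660,"z":-30,"rz":-0.506,"gripper":-1},{"x":365,"y":660,"z":-30,"rz":-0.506,"gripper":-1}]}}

```text
invalid input
```

{"method": "servo_tool", "body": {"deltas": [{"x":25.0,"y":42.0,"z":0.0,"rx":0.0,"ry":0.0,"rz":-0.1,"gripper":-1.0}], "newtons": 40}}

```text
clock: 1.0
eef_pos: [242.6, -546.6, 231.3]
tcp_rot: [3.139, 0.001, 0.254]
contact_force: [1.4, 0.2, 0.8]
opening: 0.856
grasp_force: 0.0
```

{"method": "servo_tool", "body": {"deltas": [{"x":349,"y":683,"z":-30,"rx":0,"ry":0,"rz":-0.406,"gripper":-1},{"x":349,"y":683,"z":-30,"rx":0,"ry":0,"rz":-0.406,"gripper":-1},{"x":349,"y":683,"z":-30,"rx":0,"ry":0,"rz":-0.406,"gripper":-1},{"x":349,"y":683,"z":-30,"rx":0,"ry":0,"rz":-0.406,"gripper":-1},{"x":349,"y":683,"z":-30,"rx":0,"ry":0,"rz":-0.406,"gripper":-1},{"x":349,"y":683,"z":-30,"rx":0,"ry":0,"rz":-0.406,"gripper":-1},{"x":349,"y":683,"z":-30,"rx":0,"ry":0,"rz":-0.406,"gripper":-1},{"x":349,"y":683,"z":-30,"rx":0,"ry":0,"rz":-0.406,"gripper":-1},{"x":349,"y":683,"z":-30,"rx":0,"ry":0,"rz":-0.406,"gripper":-1},{"x":349,"y":683,"z":-30,"rx":0,"ry":0,"rz":-0.406,"gripper":-1}], "newtons": 40}}

```text
clock: 2.0
eef_pos: [471.4, -97.8, 212.1]
tcp_rot: [3.141, -0.001, -0.148]
contact_force: [1.0, -0.5, 0.1]
opening: -0.0
grasp_force: 0.0
```

{"method": "servo_tool", "body": {"deltas": [{"x":121,"y":235,"z":0,"rx":0,"ry":0,"rz":0,"gripper":-1},{"x":121,"y":235,"z":0,"rx":0,"ry":0,"rz":0,"gripper":-1},{"x":121,"y":235,"z":0,"rx":0,"ry":0,"rz":0,"gripper":-1},{"x":121,"y":235,"z":0,"rx":0,"ry":0,"rz":0,"gripper":-1},{"x":121,"y":235,"z":0,"rx":0,"ry":0,"rz":0,"gripper":-1},{"x":121,"y":235,"z":-60,"rx":0,"ry":0,"rz":0,"gripper":-1},{"x":121,"y":235,"z":-60,"rx":0,"ry":0,"rz":0,"gripper":-1},{"x":121,"y":235,"z":-60,"rx":0,"ry":0,"rz":0,"gripper":-1},{"x":121,"y":235,"z":-60,"rx":0,"ry":0,"rz":0,"gripper":-1}], "newtons": 40}}

```text
clock: 2.9
eef_pos: [591.6, 134.5, 152.7]
tcp_rot: [3.141, -0.0, -0.149]
contact_force: [0.0, 0.4, -0.3]
opening: 0.005
grasp_force: 0.0
```

Run:
```python
from h import *
s=r.sense();print(s["eef_pos"],s["contact_force"])
P=r.camera_params("wrist");im=r.grab_frame("wrist");cv2.imwrite("pics/w1.png",im);print(P)
for n in("round_key","square_key","oblong_key"):
    for d in r.recognise(n,"wrist")[:2]:
        x,y,w,h=d["box"];print(n,[round(a) for a in d["box"]],round(d["conf"],2),onz(P,x+w/2,y+h/2,67).round(1))
```

```text
[591.64427595 134.49034144 152.65633024] [ 0.02780978  0.37199703 -0.25158337]
{'mtx': array([[330.0894874 ,   0.        , 320.00595157],
       [  0.        , 330.0894874 , 198.29338042],
       [  0.        ,   0.        ,   1.        ]]), 'eye': array([670.49571305, 121.1180042 , 295.39286625]), 'orientation': array([ 2.82442217e+00,  3.17774971e-04, -1.72017627e+00])}
round_key [298, 185, 38, 34] 0.96 [594.1 134.9  67. ]
square_key [446, 183, 40, 41] 0.69 [576.8  27.4  67. ]
square_key [258, 24, 381, 338] 0.35 [586.8  39.4  67. ]
oblong_key [379, 174, 25, 56] 0.74 [586.1  81.2  67. ]
```

View pics/w1.png

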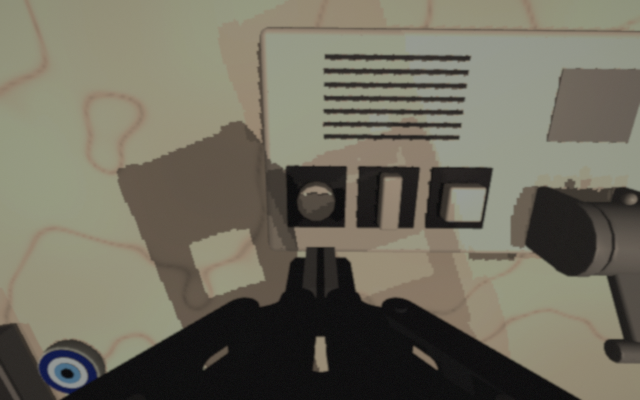

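The wrist view agrees with the fit. It puts the round key at pixel (317,202), about (594,135), the oblong key at (391,202) and the square key at (466,203). I'll press the round key.

{"method": "servo_tool", "body": {"deltas": [{"x":2,"y":1,"z":-40,"rx":0,"ry":0,"rz":0,"gripper":-1},{"x":2,"y":1,"z":-70,"rx":0,"ry":0,"rz":0,"gripper":-1},{"x":2,"y":1,"z":-80,"rx":0,"ry":0,"rz":0,"gripper":-1},{"x":2,"y":1,"z":-85,"rx":0,"ry":0,"rz":0,"gripper":-1},{"x":2,"y":1,"z":-88,"rx":0,"ry":0,"rz":0,"gripper":-1},{"x":2,"y":1,"z":-90,"rx":0,"ry":0,"rz":0,"gripper":-1},{"x":2,"y":1,"z":-91,"rx":0,"ry":0,"rz":0,"gripper":-1},{"x":2,"y":1,"z":-91,"rx":0,"ry":0,"rz":0,"gripper":-1},{"x":2,"y":1,"z":-91,"rx":0,"ry":0,"rz":0,"gripper":-1}], "newtons": 40}}

```text
clock: 4.0
eef_pos: [594.3, 136.3, 61.6]
tcp_rot: [-3.141, -0.001, -0.148]
contact_force: [-0.6, -3.3, 5.3]
opening: -0.001
grasp_force: 2.3
```

{"method": "servo_tool", "body": {"deltas": [{"x":0,"y":0,"z":-1.5,"rx":0,"ry":0,"rz":0,"gripper":-1},{"x":0,"y":0,"z":-1.5,"rx":0,"ry":0,"rz":0,"gripper":-1},{"x":0,"y":0,"z":-1.5,"rx":0,"ry":0,"rz":0,"gripper":-1}], "newtons": 40}}

```text
clock: 4.3
eef_pos: [594.4, 136.3, 60.9]
tcp_rot: [-3.141, -0.002, -0.148]
contact_force: [-4.4, -3.0, 16.7]
opening: 0.002
grasp_force: 8.1
```

The force jump to 17 N shows the key is at its stop. Now I'll lift, move to the square key and press it.

{"method": "servo_tool", "body": {"deltas": [{"x":0,"y":0,"z":10,"rx":0,"ry":0,"rz":0,"gripper":-1},{"x":0,"y":0,"z":50,"rx":0,"ry":0,"rz":0,"gripper":-1},{"x":-8,"y":-50,"z":50,"rx":0,"ry":0,"rz":0,"gripper":-1},{"x":-17,"y":-95,"z":50,"rx":0,"ry":0,"rz":0,"gripper":-1},{"x":-17,"y":-108,"z":50,"rx":0,"ry":0,"rz":0,"gripper":-1},{"x":-17,"y":-108,"z":50,"rx":0,"ry":0,"rz":0,"gripper":-1},{"x":-17,"y":-108,"z":20,"rx":0,"ry":0,"rz":0,"gripper":-1},{"x":-17,"y":-108,"z":12,"rx":0,"ry":0,"rz":0,"gripper":-1},{"x":-17,"y":-108,"z":9,"rx":0,"ry":0,"rz":0,"gripper":-1}], "newtons": 40}}

```text
clock: 5.2
eef_pos: [575.9, 29.2, 67.1]
tcp_rot: [3.141, 0.002, -0.148]
contact_force: [-0.4, 0.3, 1.3]
opening: 0.002
grasp_force: 0.5
```

{"method": "servo_tool", "body": {"deltas": [{"x":0,"y":0,"z":-4,"rx":0,"ry":0,"rz":0,"gripper":-1},{"x":0,"y":0,"z":-7,"rx":0,"ry":0,"rz":0,"gripper":-1},{"x":0,"y":0,"z":-9,"rx":0,"ry":0,"rz":0,"gripper":-1},{"x":0,"y":0,"z":-9,"rx":0,"ry":0,"rz":0,"gripper":-1},{"x":0,"y":0,"z":-9,"rx":0,"ry":0,"rz":0,"gripper":-1}], "newtons": 40}}

```text
clock: 5.7
eef_pos: [576.9, 29.0, 60.9]
tcp_rot: [-3.141, -0.001, -0.148]
contact_force: [-6.4, 3.7, 15.3]
opening: -0.004
grasp_force: 7.5
```

The square key is also at its stop. Next I'll lift and move above the thumb bar.

{"method": "servo_tool", "body": {"deltas": [{"x":0,"y":0,"z":10,"rx":0,"ry":0,"rz":0,"gripper":-1},{"x":0,"y":0,"z":60,"rx":0,"ry":0,"rz":0,"gripper":-1},{"x":0,"y":0,"z":110,"rx":0,"ry":0,"rz":0,"gripper":-1},{"x":-30,"y":0,"z":115,"rx":0,"ry":0,"rz":0,"gripper":-1},{"x":-91,"y":-84,"z":115,"rx":0,"ry":0,"rz":0,"gripper":-1},{"x":-91,"y":-84,"z":115,"rx":0,"ry":0,"rz":0,"gripper":-1},{"x":-91,"y":-84,"z":115,"rx":0,"ry":0,"rz":0,"gripper":-1},{"x":-91,"y":-84,"z":115,"rx":0,"ry":0,"rz":0,"gripper":-1}], "newtons": 40}}

```text
clock: 6.5
eef_pos: [485.6, -56.6, 175.1]
tcp_rot: [-3.142, -0.002, -0.15]
contact_force: [0.7, -0.3, 0.1]
opening: -0.001
grasp_force: 0.0
```

Run:
```python
from h import *
s=r.sense();print(s["eef_pos"],s["contact_force"])
P=r.camera_params("wrist");im=r.grab_frame("wrist");cv2.imwrite("pics/w2.png",im)
for n in("dial_bar",):
    for d in r.recognise(n,"wrist")[:2]:
        x,y,w,h=d["box"];print(n,[round(a) for a in d["box"]],round(d["conf"],2),onz(P,x+w/2,y+h/2,132).round(1))
```

```text
[485.62775573 -56.6301575  175.07386505] [ 0.7193831  -0.26796323  0.06601848]
dial_bar [276, 82, 81, 154] 0.64 [527.8 -62.1 132. ]
```

View pics/w2.png

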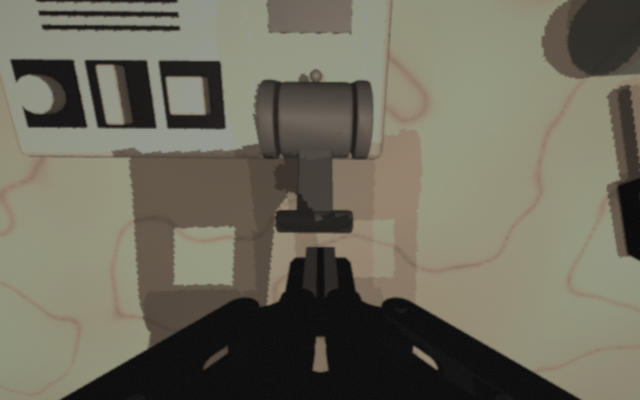

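The wrist view shows all keys up and the bar centred at about (315,221), spanning columns 277–352. I'll turn that into a position.

Run:
```python
from h import *
P=r.camera_params("wrist")
for v in(211,221,231):print(onz(P,315,v,132).round(1))
```

```text
[498.  -55.5 132. ]
[491.6 -54.5 132. ]
[485.1 -53.5 132. ]
```

{"method": "servo_tool", "body": {"deltas": [{"x":0,"y":2,"z":-25,"rx":0,"ry":0,"rz":0,"gripper":-1},{"x":0,"y":2,"z":-35,"rx":0,"ry":0,"rz":0,"gripper":-1},{"x":0,"y":2,"z":-42,"rx":0,"ry":0,"rz":0,"gripper":-1},{"x":-1,"y":2,"z":-49,"rx":0,"ry":0,"rz":0,"gripper":-1},{"x":-2,"y":2,"z":-56,"rx":0,"ry":0,"rz":0,"gripper":-1},{"x":-3,"y":2,"z":-63,"rx":0,"ry":0,"rz":0,"gripper":-1},{"x":-4,"y":2,"z":-70,"rx":0,"ry":0,"rz":0,"gripper":-1},{"x":-5,"y":2,"z":-77,"rx":0,"ry":0,"rz":0,"gripper":-1},{"x":-5,"y":2,"z":-83,"rx":0,"ry":0,"rz":0,"gripper":-1},{"x":-5,"y":2,"z":-83,"rx":0,"ry":0,"rz":0,"gripper":-1}], "newtons": 40}}

```text
clock: 7.6
eef_pos: [480.4, -52.9, 90.7]
tcp_rot: [-3.141, 0.002, -0.147]
contact_force: [-1.9, 2.1, 5.2]
opening: 0.002
grasp_force: 2.6
```

{"method": "servo_tool", "body": {"deltas": [{"x":0,"y":0,"z":-6,"rx":0,"ry":0,"rz":0,"gripper":-1},{"x":0,"y":0,"z":-11,"rx":0,"ry":0,"rz":0,"gripper":-1},{"x":0,"y":0,"z":-16,"rx":0,"ry":0,"rz":0,"gripper":-1},{"x":0,"y":0,"z":-19,"rx":0,"ry":0,"rz":0,"gripper":-1},{"x":0,"y":0,"z":-21,"rx":0,"ry":0,"rz":0,"gripper":-1},{"x":0,"y":0,"z":-21,"rx":0,"ry":0,"rz":0,"gripper":-1},{"x":0,"y":0,"z":-21,"rx":0,"ry":0,"rz":0,"gripper":-1}], "newtons": 40}}

```text
clock: 8.3
eef_pos: [482.9, -53.5, 71.3]
tcp_rot: [-3.141, -0.003, -0.147]
contact_force: [1.2, 0.8, 7.1]
opening: -0.001
grasp_force: 3.1
```

Run:
```python
from h import *
s=r.sense();print(s["eef_pos"],s["contact_force"])
im=r.grab_frame("wrist");b=r.grab_frame("scene")[170:300,240:400]
cv2.imwrite("pics/w3.png",np.vstack([im[60:260,160:480],cv2.resize(b,(320,260),interpolation=2)]))
```

```text
[482.94440154 -53.49618333  71.25286058] [1.21363937 0.78202801 7.13172002]
```

View pics/w3.png

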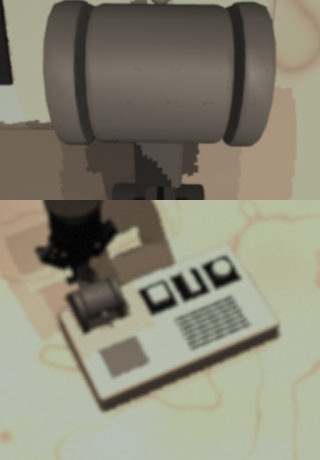

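The fingers rest on the bar at z 71. That gives a dial angle of about 1.03–1.06 with 7 N of push, and the keys are up. I'll hold to complete the 0.5 s.

{"method": "servo_tool", "body": {"deltas": [{"x":0,"y":0,"z":-0.5,"rx":0,"ry":0,"rz":0,"gripper":-1},{"x":0,"y":0,"z":-0.5,"rx":0,"ry":0,"rz":0,"gripper":-1},{"x":0,"y":0,"z":-0.5,"rx":0,"ry":0,"rz":0,"gripper":-1},{"x":0,"y":0,"z":-0.5,"rx":0,"ry":0,"rz":0,"gripper":-1},{"x":0,"y":0,"z":-0.5,"rx":0,"ry":0,"rz":0,"gripper":-1},{"x":0,"y":0,"z":-0.5,"rx":0,"ry":0,"rz":0,"gripper":-1},{"x":0,"y":0,"z":-0.5,"rx":0,"ry":0,"rz":0,"gripper":-1},{"x":0,"y":0,"z":-0.5,"rx":0,"ry":0,"rz":0,"gripper":-1},{"x":0,"y":0,"z":-0.5,"rx":0,"ry":0,"rz":0,"gripper":-1}], "newtons": 40}}

```text
clock: 9.3
eef_pos: [483.0, -53.5, 70.9]
tcp_rot: [-3.141, -0.004, -0.147]
contact_force: [1.2, -0.2, 7.6]
opening: 0.001
grasp_force: 3.3
```

Run:
```python
from h import *
s=r.sense();f=s["contact_force"][2];z=s["eef_pos"][2];print(z,f)
if f>3 and 66<z<75: print(r.sign_off())
```

```text
70.88539130778496 7.584273948563198
the job is handed in; nothing more can be done
None
```

I pressed the round key and then the square key to their stops, and both sprang back up; I then handed the job in at about 9.3 s with the dial held at about its third click with 7.6 N (angle worked out from fingertip height; no verdict was returned).

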